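# Turn the drink mat over with the spatula

### The job

The round drink mat in the wooden drip tray lies cork side up on the low ledge. Take the spatula from its rest and, reaching over the tray's wall, lever the mat up by its overhanging near edge and tip it over its far edge, so that it comes to lie flat on the upper step, glazed side up; then lay the spatula back in its rest just as it lay. Turn the mat with the spatula alone, never touching it with the gripper or tossing it, and leave everything else where it stands.

Things in the scene. Friction and masses are not known exactly. Their poses are not given: they have to be found in the camera images.
- drip_tray: (mm) Fixed wooden two-level tray, 291 long (x), 146 wide (y). Origin at table height under the line where the low white ledge meets the upper pale wood step; x points from ledge to step (away from the robot), z up. Upper step: x = 0 to 130, top at z = 27, ending in a 34 high back lip. Low ledge: x = -66 to 0, top at z = 20, so the step's face is a 7 mm kerb. In front of the ledge is a sunken floor, see point tray_wall. Nothing is overhead.
- tray_wall (a point): (mm) Middle of the top of the tray's front wall: 55 above the table, wall 8 thick (tray x = -153 to -145). Cheeks 55 high run from it along both sides to the kerb (x = -145 to 0), inner faces at y = +-65; beside the step the sides are 34 high. Between wall and ledge (x = -145 to -66) the tray floor's top is at z = 6. Axes as the tray's.
- mat_center (a point): (mm) Centre of the loose drink mat, a rigid disc 96 across, 8 thick, about 80 g. z points out of its cork (brown) face, up at the start; the other face is glazed blue with a white middle. It starts on the ledge, far rim 2 to 6 from the kerb, near rim overhanging the ledge by 32 to 36, underside 14 above the tray floor. Lifted by the near rim it slides to the kerb and hinges there; past upright it falls on to the step.
- drink_mat: (mm) The same mat; this origin is the centre of its glazed face, axes as above. After turning, its edge may hang over the kerb by a few mm.
- spatula_grip (a point): (mm) Centre of the section of the loose spatula's orange handle, near its balance point (rigid, straight, 140 g). x points along it to the blade, y across, z up as it lies. Handle: bar 18 wide (y), 14 high (z), from x = -115 to 55. Steel blade: 60 wide, 3 thick, x = 50 to 125, its underside level with the handle's underside (z = -7).
- spatula_tip (a point): (mm) Middle of the blade's straight front edge, on its underside: x = 125, z = -7 from spatula_grip.
- spatula: (mm) The same spatula; this origin lies 7 below spatula_grip, on the handle's underside.
- spatula_rest: (mm) Fixed grey spatula rest. Origin under its centre at table height; x along the spatula as it lies (blade to +x, away from the robot), z up. Base 180 by 86 by 8. Uprights 12 thick at x = -80 and 80, flat tops 45 high: the rear one takes the handle between lips 34 apart, the front one the blade between lips 74 apart, lips 8 high. The spatula_grip point lies 52 above the origin, within 5 of it.
- tumbler_center (a point): (mm) Centre of a loose smoky glass tumbler, 66 in diameter, 88 high. Leave it.
- carabiner: (mm) Loose stainless carabiner lying flat, 85 by 50 by 10. Origin at its centre, on the table. Leave it.
- lantern: (mm) Loose small battery lantern, 72 in diameter, 107 high; origin under its centre. Leave it.
- mask_case: (mm) Loose white mask case, 120 by 190 by 95; origin under its centre. Leave it.
Not all that is in view belongs to the job. Leave any pink look-alike of the spatula alone. Leave any purple look-alike of the drink_mat alone.

How it is judged (in metres and radians):
On the way, in this order (a step that is already met when the one before it is completed fails the run):
1. the spatula is held clear of its rest (z of spatula_grip in the frame of spatula_rest above 0.085 m and contact force between the fingers and spatula above 1 N), for 0.2 s.
2. the mat lies flat on the upper step, glazed side up, while the spatula is still held (angle between mat_center's own z axis and vertical above 2.95 rad and x of mat_center in the frame of drip_tray between 0.025 and 0.09 m and z of mat_center in the frame of drip_tray between 0.027 and 0.035 m and linear speed of drink_mat below 0.03 m/s and contact force between the fingers and spatula above 1 N), for 0.2 s.
At the end, for the whole second after the job is handed in: Mat flat on the upper step, glazed side up (within 0.19 rad, centre 25 to 90 mm past the kerb); spatula level in its rest, blade away from the robot (grip point within 25 mm along, 15 mm across, 5 mm in height of where it belongs, level within 0.1 rad); both at rest (angle between mat_center's own z axis and vertical above 2.95 rad and x of mat_center in the frame of drip_tray between 0.025 and 0.09 m and z of mat_center in the frame of drip_tray between 0.027 and 0.035 m and linear speed of each of drink_mat, spatula below 0.03 m/s and x of spatula_grip in the frame of spatula_rest between -0.025 and 0.025 m and y of spatula_grip in the frame of spatula_rest between -0.015 and 0.015 m and z of spatula_grip in the frame of spatula_rest between 0.047 and 0.057 m and angle between spatula_grip's own z axis and vertical below 0.1 rad and x of spatula_tip in the frame of spatula_rest above 0.08 m); the robot touches nothing.
It fails at once if the gripper or arm touches the mat (contact force between any of the fingers, the arm and drink_mat above 1 N).
It fails at once if the mat is tossed or carried high (its centre more than 130 mm above the table) (height (world z) of mat_center above 0.13 m).
It fails at once if the tumbler, carabiner, lantern or mask case is moved more than 20 mm or tipped (distance of any of tumbler_center, carabiner, lantern, mask_case from where it was at the start of the episode above 0.02 m or angle between any of tumbler_center, lantern's own z axis and vertical above 0.3 rad).
It also fails if it takes over 59 s, if anything falls off the work surface, if the arm or the gripper's body presses on something with over 40 N, if the wrist force passes 120 N, or if a joint passes its speed limit or range.

### The arm

A 6-joint arm with a two-finger parallel gripper is mounted at the origin on the work surface. World frame = base frame: x ahead of the robot, y to its left, z up, the work surface at z = 0. Lengths are in m, angles in degrees, forces in N, time in s.
With the tool pointing down it reaches from about 0.4 to 0.825 m from the base axis. Payload 7 kg.
Tool frame: the origin (TCP) lies at the very end of the fingers, on their centre line; the grasp point (between the pads) lies 19 mm behind it (r.grasp_offset is the z of the grasp point in the tool frame, in m); z points along the fingers, y is the direction in which the jaws open and shut (so a half turn about z gives the same grasp; the last joint's range is limited). The gripper opens to 88 mm and grips with 3 to 60 N. Pads are 19 mm wide; open, the fingers measure 130 mm over their backs; the gripper's body (78 mm by 193 mm) begins 47 mm behind the grasp point.
Start: joints at [-47.951, 20.546, 0.682, 0, -70.136, -16.507], TCP at [0.291, -0.609, 0.187] pointing down, gripper open.
Joint ranges: [-176.03, 176.03], [-82.01, 121.73], [-58.28, 71.71], [-173.87, 95.51], [-174.79, -0.11], [-173.66, 173.66]. Speed limits (degrees/s): [136.94, 136.94, 172.46, 180, 180, 180].

### API

Orientations are given as [roll, pitch, yaw] about the fixed x, y, z axes, in that order (R = Rz(yaw) Ry(pitch) Rx(roll)).
In Python, from plant import r gives the robot as it stands.
- The arm moves only by the tool carry_out, never from a script. Its argument "plan" is a list of rows, each a list of 6 numbers: the shift along the world's x, y, z in m, then the turn, a rotation vector about the world's x, y, z in rad. In form: [[tx, ty, tz, wx, wy, wz], ...]. A call has 1 to 12 rows; each row shifts and turns the pose as measured when the row begins; what a row does not reach is not made up. A row lasts 1/12 s, in which the tool goes at most 41.7 mm and 7.16 degrees, less where a joint would pass 70% of its speed; a pose out of reach is approached as far as the arm can. A call with a gripper value outside its range is refused whole. "fingers" is the closure, from -1 (fully open) to 1 (shut), set as the call begins (left out, the last holds). The fingers move at their own pace and stop on an object; "force" is the grip in N (left out, the last holds). Time passes only in rows, so rows that do not move let the fingers close. It gives the time, the measured TCP pose, the force and the opening at its end, in the units of the state.
- r.get_state(): the state, without advancing time (a new reading comes with each control period).
- r.capture(name): name is "side" or "top"; returns the picture (480x640x3 uint8, red, green, blue); there is no depth.
- r.camera_model(name): a dict with "fov_y" (degrees; the focal length in pixels is half the picture's height over the tangent of half this angle, whatever the lens; pixels are square), "cx", "cy" (the principal point, pixels), "k1" (the pictures are not rectified: a ray, as slopes to the right and down, at radius r is drawn at 1 + k1 r^2 times it, then the intrinsics apply), "R" (3x3) and "t" (3): a world point X has camera coordinates R X + t. Camera axes: x right, y down, z forward; pixel columns grow to the right and rows downward; lengths in m; the calibration is good to about 2 mm. A picture is of the moment at which its call begins. camera_model takes no time and is no camera call.
- r.close_job(): hands the job in, once; it reports no verdict.
The state is a dict: "time_s": time; "joints": joint angles; "qd": joint speeds; "joint_torque": joint torques, N m; "tcp_pos": TCP position; "eef_rot": TCP orientation; "contact_force": force on the tool from outside, world axes, zero at the start; "moment": the same for the moment, N m; "gripper_width": finger opening in m.
Only numpy, scipy, OpenCV 4.12 (cv2) and the standard library are available. Lean on these libraries where they do the work, as an engineer would, in place of code of your own. Each camera call takes 0.05 s, during which the arm holds its last target.

## Working session

There is one attempt and no reset: what is moved stays moved. The work goes in short steps, Python scripts to look and compute and a tool call to move; the robot and the scene stay as the last step left them, time stands still between calls to the robot, and variables do not carry over. Pictures are saved under pics/ and viewed, and the job is handed in when it is done.

Besides the shell and the picture viewer there is one more tool, called after "Call:" by a JSON object that holds its "op" and its "data". carry_out: Moves the arm, as the interface text tells. Its arguments: {"type":"object","properties":{"plan":{"type":"array"},"fingers":{"type":"number"},"force":{"type":"number"}},"required":["plan"]}

```bash
mkdir -p pics; ls
python3 - <<'E'
from plant import r
import cv2
print(r.get_state(), r.grasp_offset)
for n in("side","top"):
    im=r.capture(n); cv2.imwrite(f"pics/{n}0.png",im[:,:,::-1]); m=r.camera_model(n); print(n,m)
E
```

```text
pics
{'time_s': 0.0, 'joints': array([-4.79503657e+01,  2.05935972e+01,  6.34454818e-01, -1.98162446e-02,
       -7.01357263e+01, -1.65074694e+01]), 'qd': array([-0.01443434, -0.02269978,  0.04257867, -0.0370551 ,  0.02765109,
        0.0333266 ]), 'joint_torque': array([ 4.12677355e-04, -5.82720888e+01,  2.93054116e+01,  6.99736789e+00,
        6.74028648e-03, -1.71280631e-04]), 'tcp_pos': array([ 0.29078341, -0.60854807,  0.18620447]), 'eef_rot': array([ 1.79903748e+02, -9.09804286e-03, -1.54464576e+02]), 'contact_force': array([ 0.66533747,  0.58975052, -0.66299328]), 'moment': array([ 0.01777638, -0.01296819, -0.02597448]), 'gripper_width': 0.08772001565340164} -0.0188
side {'fov_y': 49.88407242758758, 'cx': 318.4569123347719, 'cy': 246.2440595088137, 'k1': -0.1488009348519284, 'R': array([[-0.99153023, -0.12957472, -0.00884293],
       [-0.0539318 ,  0.47272256, -0.8795594 ],
       [ 0.11814891, -0.87163282, -0.4757069 ]]), 't': array([0.50286292, 0.10658335, 1.25258659])}
top {'fov_y': 55.76321438127856, 'cx': 323.5429387315459, 'cy': 233.3528215323797, 'k1': -0.006281369152505089, 'R': array([[-0.00932689, -0.9999404 ,  0.00567482],
       [-0.98215523,  0.00809465, -0.18789778],
       [ 0.18784065, -0.00732605, -0.98217219]]), 't': array([-0.02536323,  0.52778432,  0.99275397])}
```

View pics/top0.png

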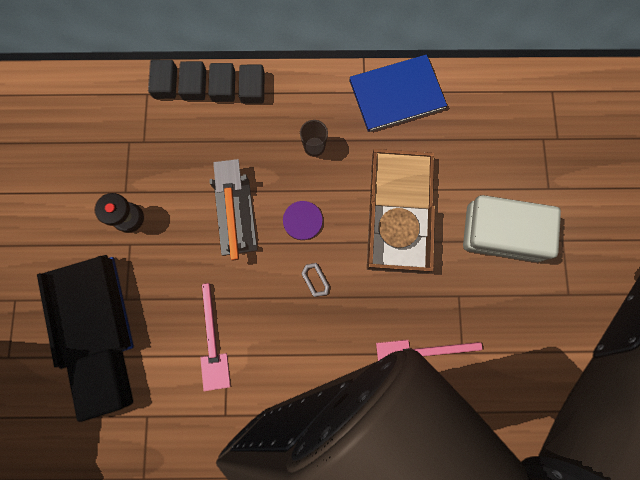

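View pics/side0.png

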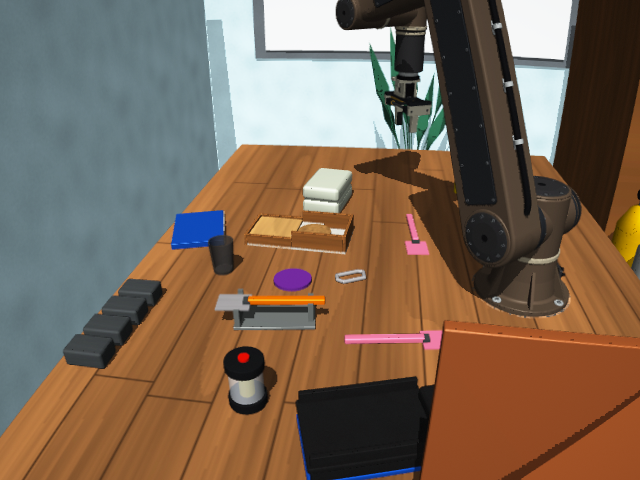

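The top view has one orange-handled spatula at (231,222) on the grey rest. The pink ones at (209,320) and (445,349) are look-alikes. The cork mat is in the wooden tray at (400,228), and the purple disc at (303,220) is a look-alike. I'll enlarge a crop to confirm, then measure.

```bash
cat > h.py <<'E'
import numpy as np, cv2
from plant import r
def cam(n):
    m=r.camera_model(n); f=240/np.tan(np.radians(m['fov_y']/2)); return m,f
def ray(n,uv):
    m,f=cam(n); uv=np.atleast_2d(np.asarray(uv,float))
    d=(uv-[m['cx'],m['cy']])/f
    s=d.copy()
    for _ in range(30): s=d/(1+m['k1']*(s**2).sum(1,keepdims=True))
    R=np.array(m['R']);t=np.array(m['t'])
    D=np.c_[s,np.ones(len(s))]@R; C=-R.T@t
    return C,D
def onz(n,uv,z):
    C,D=ray(n,uv); return C+D*((z-C[2])/D[:,2])[:,None]
def proj(n,X):
    m,f=cam(n); X=np.atleast_2d(X); c=X@np.array(m['R']).T+np.array(m['t']); s=c[:,:2]/c[:,2:]
    s=s*(1+m['k1']*(s**2).sum(1,keepdims=True)); return s*f+[m['cx'],m['cy']]
def two(uvt,uvs):
    C1,D1=ray('top',uvt);C2,D2=ray('side',uvs);D1=D1[0];D2=D2[0]
    A=np.c_[D1,-D2]; s=np.linalg.lstsq(A,C2-C1,rcond=None)[0]
    a=C1+s[0]*D1;b=C2+s[1]*D2; return (a+b)/2,np.linalg.norm(a-b)
E
python3 - <<'E'
import cv2,numpy as np
from h import *
t=cv2.imread('pics/top0.png'); s=cv2.imread('pics/side0.png')
a=cv2.resize(t[140:280,200:260],None,fx=4,fy=4,interpolation=cv2.INTER_CUBIC)
b=cv2.resize(t[140:280,355:445],None,fx=4,fy=4,interpolation=cv2.INTER_CUBIC)
cv2.imwrite('pics/crop_top.png',np.hstack([a,b]))
cv2.imwrite('pics/crop_side.png',cv2.resize(s[200:340,210:370],None,fx=4,fy=4,interpolation=cv2.INTER_CUBIC))
hs=cv2.cvtColor(t,cv2.COLOR_BGR2HSV); hs2=cv2.cvtColor(s,cv2.COLOR_BGR2HSV)
for n,h in(('top',hs),('side',hs2)):
    m=cv2.inRange(h,(8,200,150),(20,255,255))
    k,l,st,c=cv2.connectedComponentsWithStats(m)
    for i in range(1,k):
        if st[i,4]>60: print(n,st[i],c[i], cv2.minAreaRect(np.argwhere(l==i)[:,::-1].astype(np.float32)))
E
```

```text
side [248 295  77  10 609] [284.89162562 299.83087028] ((286.0, 299.5), (9.0, 76.0), 90.0)
```

View pics/crop_top.png

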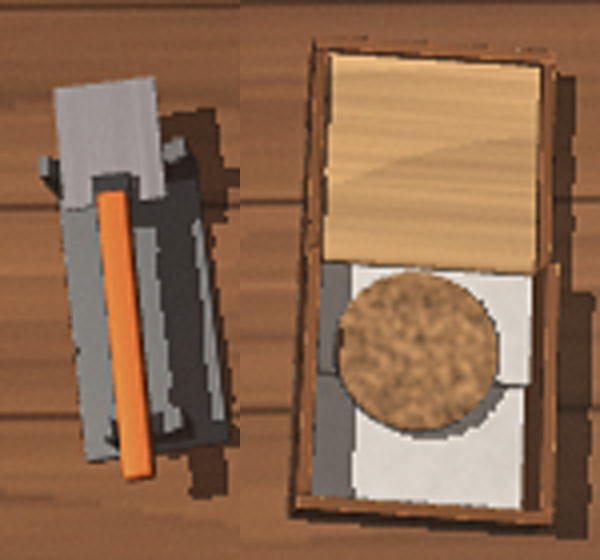

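View pics/crop_side.png

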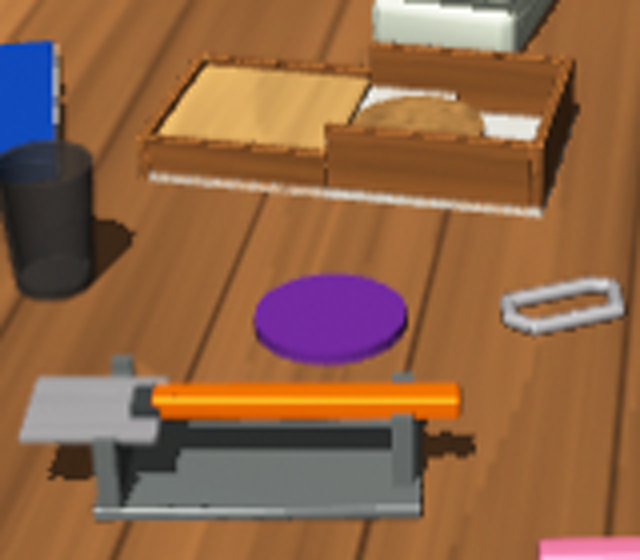

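Run:
```python
from h import *
np.set_printoptions(precision=4,suppress=True)
A=lambda p:np.array([[200+x/4,140+y/4] for x,y in p]); B=lambda p:np.array([[355+(x-240)/4,140+y/4] for x,y in p])
print('C',ray('top',[[0,0]])[0],ray('side',[[0,0]])[0])
bl=onz('top',A([(53,88),(155,77)]),.048); print('blade',bl,bl.mean(0),np.linalg.norm(bl[0]-bl[1]))
hf=onz('top',A([(97,192),(127,192)]),.059); hr=onz('top',A([(120,470),(152,465)]),.059)
print('handle',hf,hr); d=hf.mean(0)-hr.mean(0); print('yaw',np.degrees(np.arctan2(d[1],d[0])),np.linalg.norm(d))
d=bl.mean(0)-hr.mean(0);print('yaw tip-rear',np.degrees(np.arctan2(d[1],d[0])),np.linalg.norm(d[:2]))
e=bl[0]-bl[1];print('yaw blade',np.degrees(np.arctan2(-e[0],e[1])))
st=onz('top',B([(328,55),(544,65),(536,272),(323,261)]),.027); print('step',st)
k=st[2:];print('kerb mid',k.mean(0)); e=st[3]-st[2];print('yaw',np.degrees(np.arctan2(-e[0],e[1])),np.linalg.norm(e))
fl=onz('top',B([(353,500),(522,509)]),.006);print(fl)
w=onz('top',B([(292,518),(550,524)]),.0); print('front outer bottom',w,w.mean(0))
w=onz('top',B([(300,497),(553,512)]),.055); print('front wall?',w,w.mean(0))
# mat
t=cv2.imread('pics/top0.png'); h=cv2.cvtColor(t,cv2.COLOR_BGR2HSV)
y,x=np.mgrid[:480,:640]
roi=((x-399.5)**2+(y-228)**2<24**2).astype(np.uint8)
m=cv2.inRange(h,(8,70,60),(20,255,255))*roi
m=cv2.morphologyEx(m,cv2.MORPH_OPEN,np.ones((5,5)))
c=max(cv2.findContours(m,0,cv2.CHAIN_APPROX_NONE)[0],key=cv2.contourArea); el=cv2.fitEllipse(c);print(el)
P=onz('top',c[:,0,:],.028);Q=cv2.minEnclosingCircle(P[:,:2].astype(np.float32));print(Q, P.mean(0),onz('top',[el[0]],.028))
# rest base: 
rb=onz('top',A([(87,462),(228,442),(62,205)]),.008);print('rest rear corners',rb)
for nm,a,b in (('tipL',(213.25,162),(210+40/4,200+378/4)),('tipR',(238.75,159.25),(210+20/4,200+440/4)),):
    print(nm,two(a,b))
```

```text
C [ 0.3317 -0.0224  1.0744] [0.3564 1.1066 0.6941]
blade [[0.7025 0.2301 0.048 ]
 [0.7089 0.1698 0.048 ]] [0.7057 0.1999 0.048 ] 0.06063246401638302
handle [[0.6349 0.1995 0.059 ]
 [0.6348 0.1821 0.059 ]] [[0.4722 0.1814 0.059 ]
 [0.4749 0.1635 0.059 ]]
yaw 6.5063080069684345 0.162383687313826
yaw tip-rear 6.754595815738474 0.23378845050485306
yaw blade 6.054864710293633
step [[ 0.7282 -0.1622  0.027 ]
 [ 0.7209 -0.2936  0.027 ]
 [ 0.5913 -0.2818  0.027 ]
 [ 0.5991 -0.1551  0.027 ]]
kerb mid [ 0.5952 -0.2184  0.027 ]
yaw -3.489973245081928 0.12689056676251154
[[ 0.4585 -0.171   0.006 ]
 [ 0.4523 -0.271   0.006 ]]
front outer bottom [[ 0.4488 -0.1352  0.    ]
 [ 0.4438 -0.2886  0.    ]] [ 0.4463 -0.2119  0.    ]
front wall? [[ 0.4546 -0.1343  0.055 ]
 [ 0.4449 -0.277   0.055 ]] [ 0.4498 -0.2057  0.055 ]
((398.597900390625, 227.27137756347656), (38.51557540893555, 40.128074645996094), 124.8126220703125)
((0.5453634262084961, -0.20703335106372833), 0.04820602014660835) [ 0.5457 -0.2068  0.028 ] [[ 0.5449 -0.2072  0.028 ]]
rest rear corners [[0.4842 0.2113 0.008 ]
 [0.4954 0.1281 0.008 ]
 [0.6421 0.2317 0.008 ]]
tipL (array([0.6909, 0.2222, 0.0802]), np.float64(0.0001395560446425984))
tipR (array([0.7246, 0.1778, 0.0051]), np.float64(1.4149026343608087e-05))
```

Crop confirmed: the orange handle with the steel blade lies on the grey rest, and the cork disc lies on the ledge of the tray. Now I'll go above the spatula.

Call:
{"op": "carry_out", "data": {"plan": [[0.012,0.033,0,0,0,-0.014],[0.012,0.033,0,0,0,-0.014],[0.012,0.033,0,0,0,-0.014],[0.012,0.033,0,0,0,-0.014],[0.012,0.033,0,0,0,-0.014],[0.012,0.033,0,0,0,-0.014],[0.012,0.033,0,0,0,-0.014],[0.012,0.033,0,0,0,-0.014],[0.012,0.033,0,0,0,-0.014],[0.012,0.033,0,0,0,-0.014],[0.012,0.033,0,0,0,-0.014],[0.012,0.033,0,0,0,-0.014]], "fingers": -1, "force": 40}}

```text
time_s: 1.1
tcp_pos: [0.4315, -0.1986, 0.1789]
eef_rot: [179.4, -0.3, -165.2]
contact_force: [0.7, -1.0, 0.0]
gripper_width: 0.0875
```

Call:
{"op": "carry_out", "data": {"plan": [[0.013,0.033,0.002,0,0,-0.013],[0.013,0.033,0.002,0,0,-0.013],[0.013,0.033,0.002,0,0,-0.013],[0.013,0.033,0.002,0,0,-0.013],[0.013,0.033,0.0,0,0,-0.013],[0.013,0.033,0.0,0,0,-0.013],[0.013,0.033,0.0,0,0,-0.013],[0.013,0.033,0,0,0,-0.013],[0.013,0.033,0,0,0,-0.013],[0.013,0.033,0,0,0,-0.013],[0.013,0.033,0,0,0,-0.013],[0.007,0.021,0,0,0,-0.002]]}}

```text
time_s: 2.1
tcp_pos: [0.5822, 0.2091, 0.1858]
eef_rot: [179.3, -0.4, -173.8]
contact_force: [1.3, -0.1, -0.3]
gripper_width: 0.0875
```

Run:
```python
from h import *
import time
im=r.capture('top'); cv2.imwrite('pics/top1.png',im[:,:,::-1]); print(r.get_state())
```

```text
{'time_s': 2.15, 'joints': array([  37.39538896,   15.67105781,   -6.21053908,   -0.85320785,
        -68.11117132, -120.74733291]), 'qd': array([-2.12217176, -2.15826536, -3.86221931, -0.25840262,  0.24446261,
        3.92553285]), 'joint_torque': array([ -0.47979919, -57.87516475,  25.71749747,   6.40539452,
        -1.03592243,   0.06637493]), 'tcp_pos': array([0.58305489, 0.21157087, 0.18520712]), 'eef_rot': array([ 179.31697385,   -0.40044099, -173.66759392]), 'contact_force': array([3.45411423, 3.20587923, 1.18829928]), 'moment': array([ 0.35752319, -0.62634361, -0.01505091]), 'gripper_width': 0.0874991568097661}
```

View pics/top1.png

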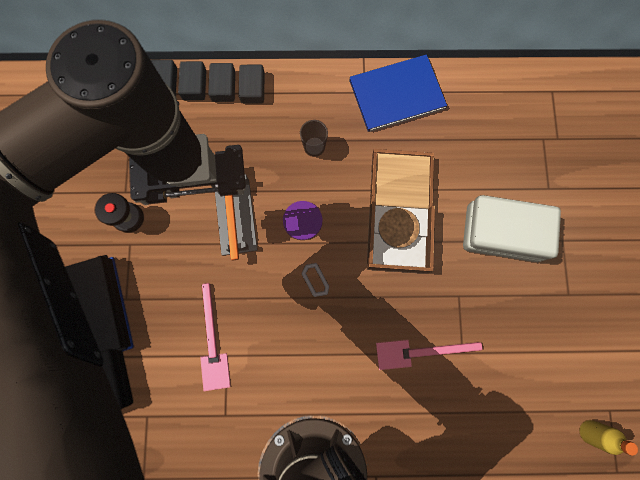

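The view shows the gripper about 25 mm too far in +y, near (190,170). The spatula rest is undisturbed. I'll centre and descend.

Call:
{"op": "carry_out", "data": {"plan": [[0,-0.012,0,-0.006,-0.003,0],[-0.001,-0.012,-0.005,-0.006,-0.003,0],[0,-0.002,-0.01,0,0,0],[0,0,-0.015,0,0,0],[0,0,-0.015,0,0,0],[0,0,-0.015,0,0,0],[0,0,-0.015,0,0,0],[0,0,-0.015,0,0,0],[0,0,-0.01,0,0,0],[0,0,-0.005,0,0,0],[0,0,0,0,0,0]]}}

```text
time_s: 3.07
tcp_pos: [0.5767, 0.1749, 0.0691]
eef_rot: [-179.8, -0.4, -174.0]
contact_force: [-0.3, -0.6, 0.1]
gripper_width: 0.0879
```

Run:
```python
from h import *
im=r.capture('top'); cv2.imwrite('pics/top2.png',cv2.resize(im[110:290,100:320,::-1],None,fx=3,fy=3))
im=r.capture('side'); cv2.imwrite('pics/side2.png',cv2.resize(im[200:380,180:400,::-1],None,fx=3,fy=3));s=r.get_state(); print(s['tcp_pos'],s['eef_rot'])
```

```text
[0.57759254 0.17555914 0.07050128] [-179.84546408   -0.34303956 -174.01052174]
```

View pics/top2.png

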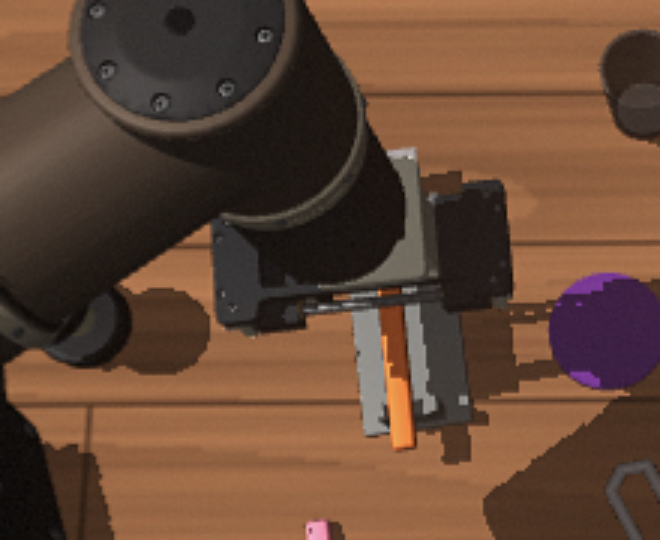

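View pics/side2.png

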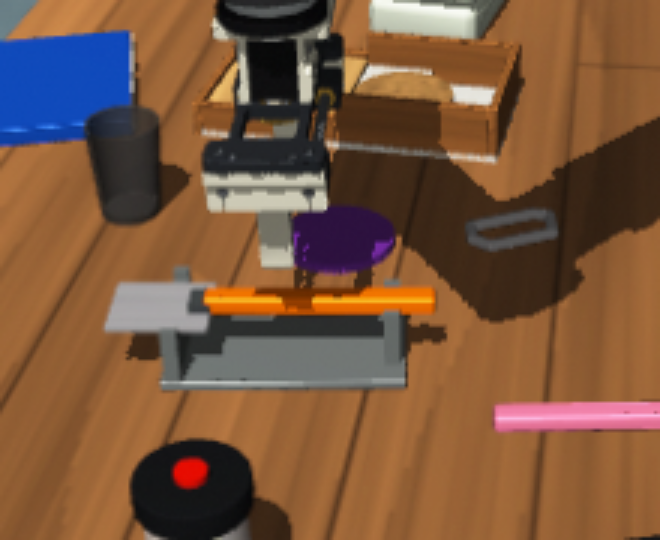

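The side view shows the near finger at crop (275,255), just above the handle. The handle is straddled, with a y error of about 10 mm. I'll fine-tune, descend and close.

Call:
{"op": "carry_out", "data": {"plan": [[0.002,0.005,-0.006,0,0,0],[0.002,0.005,-0.008,0,0,0],[0,0,-0.01,0,0,0],[0,0,-0.008,0,0,0],[0,0,-0.005,0,0,0],[0,0,0,0,0,0],[0,0,0,0,0,0]]}}

```text
time_s: 3.75
tcp_pos: [0.5838, 0.1882, 0.032]
eef_rot: [-180.0, -0.1, -173.9]
contact_force: [0.7, 0.2, 0.2]
gripper_width: 0.0878
```

Call:
{"op": "carry_out", "data": {"plan": [[-0.001,-0.002,0.001,0,0,0],[0,0,0,0,0,0],[0,0,0,0,0,0],[0,0,0,0,0,0],[0,0,0,0,0,0],[0,0,0,0,0,0]], "fingers": 1, "force": 50}}

```text
time_s: 4.25
tcp_pos: [0.5832, 0.186, 0.0342]
eef_rot: [-180.0, -0.0, -173.9]
contact_force: [1.0, -1.3, -1.0]
gripper_width: 0.0534
```

Run:
```python
from h import *
im=r.capture('side'); cv2.imwrite('pics/side3.png',cv2.resize(im[200:380,180:400,::-1],None,fx=3,fy=3));s=r.get_state(); print(s['tcp_pos'],s['eef_rot'],s['gripper_width'],s['contact_force'],s['moment'])
```

```text
[0.58323292 0.18605417 0.03423748] [-1.79989998e+02 -4.16526948e-03 -1.73945058e+02] 0.04950022402718756 [0.48385375 0.31822284 0.75612971] [-0.00751606  0.05765356 -0.07217279]
```

View pics/side3.png

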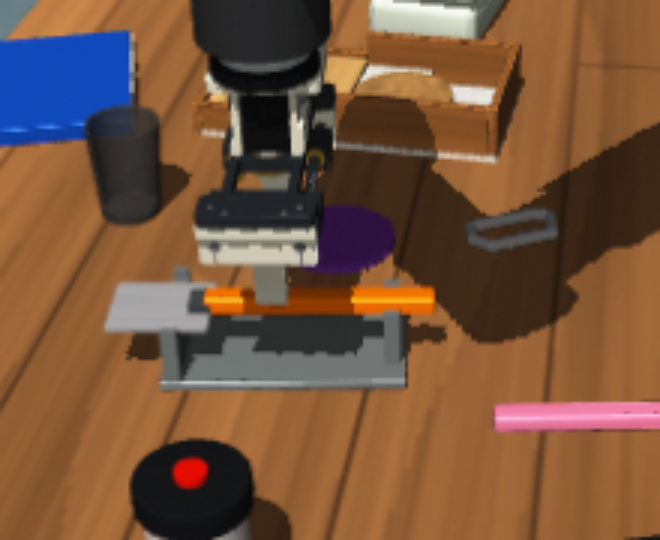

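Fingers are around the handle at crop (272,285) and still closing at 49.5 mm. I'll keep closing.

Call:
{"op": "carry_out", "data": {"plan": [[0,0,0,0,0,0],[0,0,0,0,0,0],[0,0,0,0,0,0],[0,0,0,0,0,0],[0,0,0,0,0,0],[0,0,0,0,0,0]]}}

```text
time_s: 4.8
tcp_pos: [0.5834, 0.1861, 0.0345]
eef_rot: [180.0, 0.0, -173.9]
contact_force: [0.4, 1.1, -0.1]
gripper_width: 0.0091
```

Run:
```python
from h import *
im=r.capture('side'); im2=r.capture('top'); cv2.imwrite('pics/side4.png',np.hstack([cv2.resize(im[240:340,200:330,::-1],None,fx=3,fy=3),cv2.resize(im2[140:240,150:280,::-1],None,fx=3,fy=3)]));s=r.get_state(); print(s['tcp_pos'],s['eef_rot'],s['gripper_width'],s['contact_force'],s['moment'])
```

```text
[0.58334877 0.18612627 0.03450302] [ 1.79999106e+02  1.72870810e-02 -1.73942844e+02] 0.002436849915587809 [-0.99248034 -0.2149777  -0.25201981] [-0.01779455  0.02981722  0.01252665]
```

View pics/side4.png

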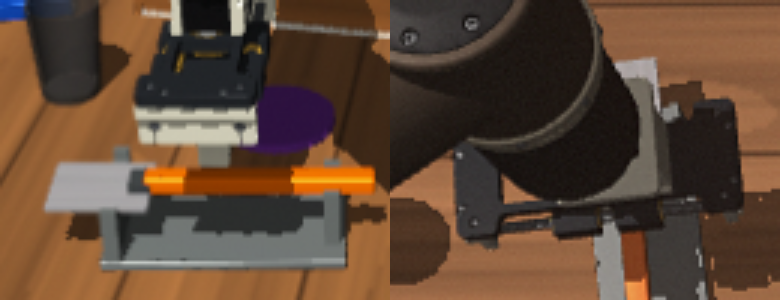

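Run:
```python
from h import *
np.set_printoptions(precision=4,suppress=True)
p=np.array([.58335,.1861,.0345])
for n in('top','side'):
    print(n,proj(n,[p,[.5833,.1861,.052],[.5833,.1861,.059],[.5833,.1951,.045],[.5833,.2111,.0342],[.7057,.1999,.048]]))
# handle triangulated: side
s=cv2.imread('pics/side0.png');
print(two((213.25,162),(215,310)),two((238.75,159.25),(220,294.5)))
```

```text
top [[231.4468 212.0468]
 [229.9823 210.2988]
 [229.3833 209.5751]
 [226.7076 211.0435]
 [220.8382 212.1809]
 [226.0266 160.6144]]
side [[273.4619 305.9962]
 [273.0658 299.4783]
 [272.8974 296.8414]
 [272.3975 304.4122]
 [271.159  312.6549]
 [218.0759 300.5764]]
(array([0.7037, 0.2309, 0.0445]), np.float64(0.0001656635499878577)) (array([0.7104, 0.1705, 0.0443]), np.float64(0.0003033479123590685))
```

Run:
```python
from h import *
np.set_printoptions(precision=2,suppress=True)
for n in('side','top'):
  for c,h in(((.5776,.1756,.0705),.044),((.5832,.186,.0342),.025),((.5833,.1861,.0345),.001)):
   for dz in (0,.03):
    c=np.array(c)
    print(n,c,dz,proj(n,[c+[0,h,dz],c+[0,-h,dz]]).ravel())
im=r.capture('side'); cv2.imwrite('pics/side5.png',cv2.resize(im[230:330,220:330,::-1],None,fx=7,fy=6,interpolation=cv2.INTER_NEAREST)); print(r.get_state()['gripper_width'])
```

```text
side [0.58 0.18 0.07] 0 [272.01 301.29 280.   279.48]
side [0.58 0.18 0.07] 0.03 [271.24 289.49 279.39 268.16]
side [0.58 0.19 0.03] 0 [271.21 312.63 275.79 299.78]
side [0.58 0.19 0.03] 0.03 [270.45 301.27 275.12 288.66]
side [0.58 0.19 0.03] 0 [273.39 306.26 273.58 305.74]
side [0.58 0.19 0.03] 0.03 [272.67 295.01 272.86 294.51]
top [0.58 0.18 0.07] 0 [213.55 210.92 252.3  210.61]
top [0.58 0.18 0.07] 0.03 [210.39 207.71 250.29 207.39]
top [0.58 0.19 0.03] 0 [220.88 212.22 242.14 212.05]
top [0.58 0.19 0.03] 0.03 [218.04 209.16 239.91 208.99]
top [0.58 0.19 0.03] 0 [231.02 212.07 231.87 212.06]
top [0.58 0.19 0.03] 0.03 [228.47 209.   229.34 209.  ]
0.0013624098454797745
```

View pics/side5.png

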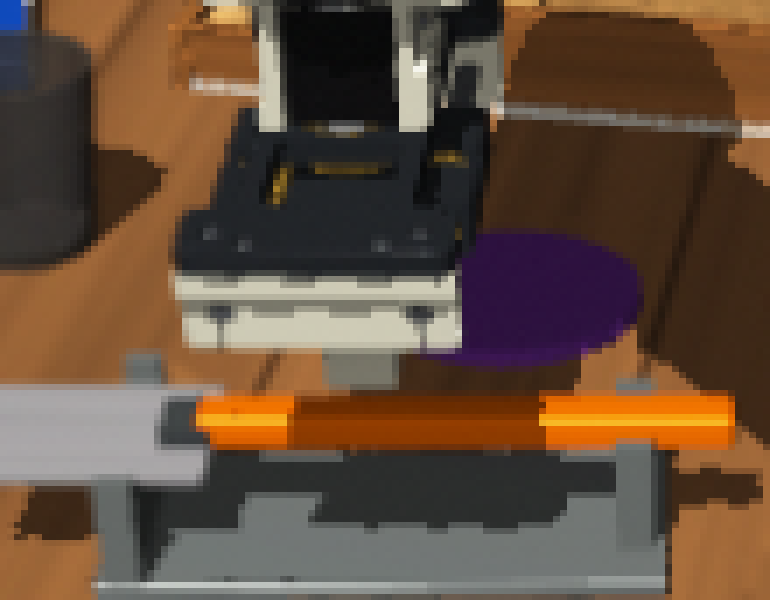

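All three side views put the fingertip about 30 mm above the reported TCP. For example, the closed tip is seen at pixel row 295 against 306 predicted, and the fingers shut in the air above the handle without touching it. So the reported z, or the TCP length, is about 30 mm too low. I'll open, go about 30 mm deeper while watching the force, and check by picture.

Call:
{"op": "carry_out", "data": {"plan": [[0,0,0,0,0,0],[0,0,0,0,0,0],[0,0,0,0,0,0],[0,0,0,0,0,0],[0,0,0,0,0,0],[0,0,0,0,0,0],[0,0,0,0,0,0],[0,0,0,0,0,0]], "fingers": -0.2}}

```text
time_s: 5.62
tcp_pos: [0.5833, 0.1861, 0.0345]
eef_rot: [-180.0, 0.0, -173.9]
contact_force: [0.3, -0.1, 0.4]
gripper_width: 0.0487
```

Run:
```python
from h import *
im=r.capture('side'); cv2.imwrite('pics/side6.png',cv2.resize(im[230:330,220:330,::-1],None,fx=7,fy=6,interpolation=cv2.INTER_NEAREST)); print(r.get_state()['gripper_width'])
```

```text
0.050520315480384194
```

View pics/side6.png

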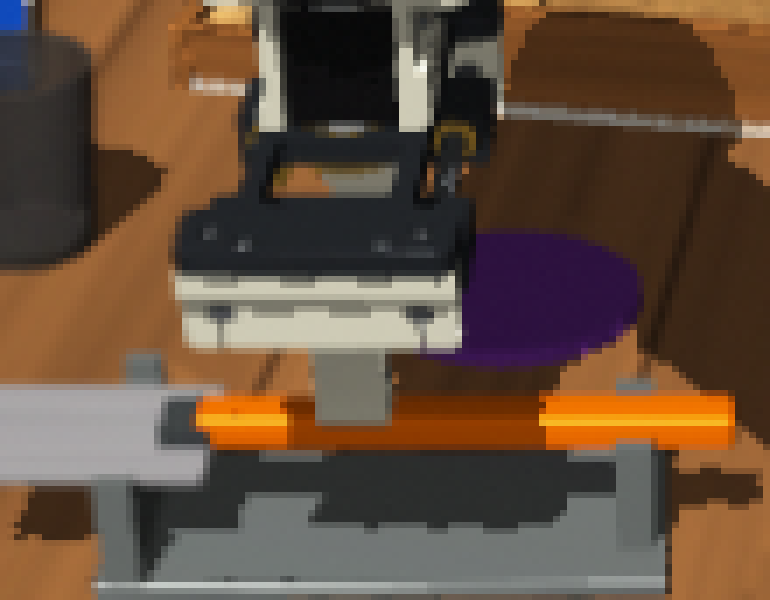

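The finger end at crop row 424 (picture row 300.7) is mid-handle and in front of it, so the fingertip really is about 65 mm up. Going down 30 mm.

Call:
{"op": "carry_out", "data": {"plan": [[0,0,-0.006,0,0,0],[0,0,-0.007,0,0,0],[0,0,-0.007,0,0,0],[0,0,-0.006,0,0,0],[0,0,-0.003,0,0,0],[0,0,0,0,0,0]], "fingers": -0.2}}

```text
time_s: 6.17
tcp_pos: [0.5828, 0.1858, 0.0016]
eef_rot: [-180.0, -0.0, -174.0]
contact_force: [-0.3, -0.8, -0.7]
gripper_width: 0.053
```

Run:
```python
from h import *
im=r.capture('side'); cv2.imwrite('pics/side7.png',cv2.resize(im[230:330,220:330,::-1],None,fx=7,fy=6,interpolation=cv2.INTER_NEAREST)); s=r.get_state();print(s['gripper_width'],s['tcp_pos'],s['contact_force'])
```

```text
0.05275913967973102 [0.58275868 0.18581384 0.00180794] [ 0.59878635 -0.66753447  0.84221297]
```

View pics/side7.png

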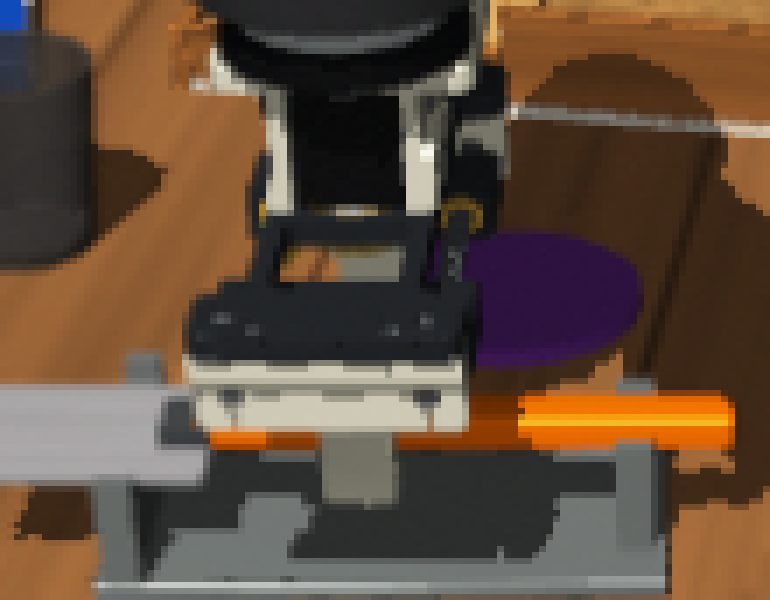

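The near finger now reaches below the handle at crop row 504 (picture row 314, tip height about 32 mm). Closing.

Call:
{"op": "carry_out", "data": {"plan": [[0,0,0,0,0,0],[0,0,0,0,0,0],[0,0,0,0,0,0],[0,0,0,0,0,0],[0,0,0,0,0,0],[0,0,0,0,0,0],[0,0,0,0,0,0],[0,0,0,0,0,0],[0,0,0,0,0,0]], "fingers": 1, "force": 50}}

```text
time_s: 6.97
tcp_pos: [0.5834, 0.1862, 0.0028]
eef_rot: [180.0, 0.0, -173.9]
contact_force: [1.4, -0.0, -1.8]
gripper_width: 0.0176
```

Gripped at 17.6 mm, which matches the 18 mm handle. Lift.

Call:
{"op": "carry_out", "data": {"plan": [[0,0,0.005,0,0,0],[0,0,0.01,0,0,0],[0,0,0.015,0,0,0],[0,0,0.02,0,0,0],[0,0,0.02,0,0,0],[0,0,0.02,0,0,0],[0,0,0.02,0,0,0],[0,0,0.02,0,0,0],[0,0,0.015,0,0,0],[0,0,0.005,0,0,0],[0,0,0,0,0,0]]}}

```text
time_s: 7.88
tcp_pos: [0.5806, 0.1842, 0.1662]
eef_rot: [-180.0, -0.0, -174.0]
contact_force: [0.3, -0.6, -1.7]
gripper_width: 0.0176
```

Run:
```python
from h import *
im=r.capture('side'); cv2.imwrite('pics/side8.png',im[:,:,::-1]); im=r.capture('top'); cv2.imwrite('pics/top8.png',im[:,:,::-1]);s=r.get_state();print(s['gripper_width'],s['tcp_pos'],s['eef_rot'],s['contact_force'],s['joints'])
```

```text
0.017347524007093558 [0.58000626 0.18384288 0.16438091] [-1.79936174e+02 -1.35769442e-01 -1.73988295e+02] [-0.39476624 -0.13618197 -2.62458385] [ 3.59525790e+01  1.53224211e+01 -9.84509952e+00 -1.37451446e-02
 -6.49819857e+01 -1.19934969e+02]
```

View pics/side8.png

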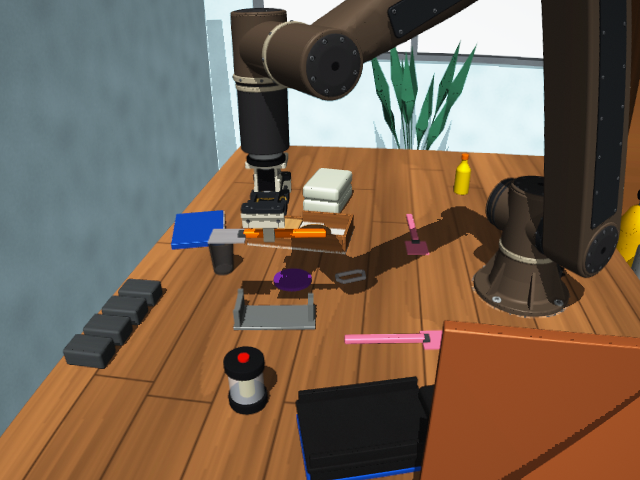

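View pics/top8.png

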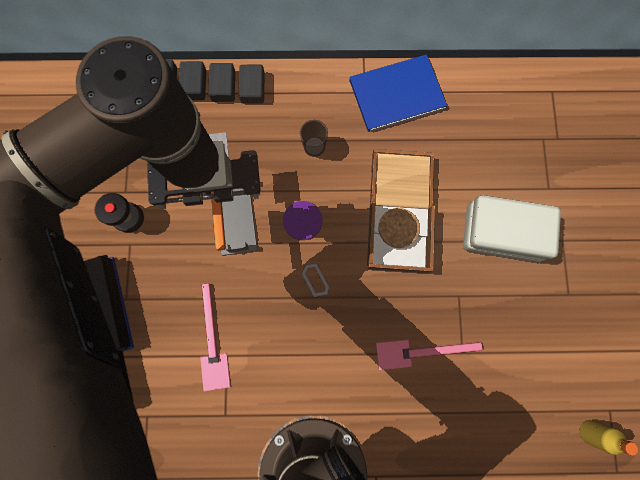

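Spatula is held level, with its blade at side pixel (227,236). The mat is untouched at top pixel (400,228). Carry it across, turning to the tray's heading.

Call:
{"op": "carry_out", "data": {"plan": [[-0.016,-0.032,0.004,0,0,-0.0145],[-0.016,-0.032,0.004,0,0,-0.0145],[-0.016,-0.032,0.004,0,0,-0.0145],[-0.016,-0.032,0.004,0,0,-0.0145],[-0.016,-0.032,0.004,0,0,-0.0145],[-0.016,-0.032,0.004,0,0,-0.0145],[-0.016,-0.032,0.004,0,0,-0.0145],[-0.016,-0.032,0.004,0,0,-0.0145],[-0.016,-0.032,0.004,0,0,-0.0145],[-0.016,-0.032,0.004,0,0,-0.0145],[-0.016,-0.032,0.002,0,0,-0.0145],[-0.014,-0.025,0,0,0,-0.0125]]}}

```text
time_s: 8.98
tcp_pos: [0.3709, -0.204, 0.1898]
eef_rot: [-179.6, -1.7, 176.2]
contact_force: [1.0, -0.8, -1.4]
gripper_width: 0.0175
```

Call:
{"op": "carry_out", "data": {"plan": [[0,0,0,0.005,0.078,0],[0,0,0,0.005,0.078,0],[0,0,0,0.005,0.078,0],[0,0,0,0.005,0.078,0],[0,0,0,0.005,0.078,0],[0,0,0,0.005,0.078,0],[0,0,0,0.005,0.078,0],[0,0,0,0.005,0.078,0],[0,0,0,0.005,0.078,0],[0,0,0,0.005,0.078,0],[0,0,0,0,0,0]]}}

```text
time_s: 9.9
tcp_pos: [0.3598, -0.2081, 0.1802]
eef_rot: [-179.0, -49.5, 175.1]
contact_force: [-0.7, 0.3, -1.9]
gripper_width: 0.0167
```

Run:
```python
from h import *
im=r.capture('side'); cv2.imwrite('pics/side9.png',im[:,:,::-1]); im=r.capture('top'); cv2.imwrite('pics/top9.png',im[:,:,::-1]);s=r.get_state();print(s['gripper_width'],s['tcp_pos'],s['eef_rot'],s['contact_force'],s['joints'],s['qd'])
```

```text
0.017709868950942512 [ 0.36013269 -0.20847025  0.18190132] [-178.9826006   -48.96256778  175.04094967] [-0.87682008  0.41045465 -1.31331222] [  -3.07489263   30.29158882   -3.9976431    -0.41754084 -104.67958589
  -91.34276344] [-0.1445443  -4.05953973  0.16715256  0.62468326  0.26779801  0.10737016]
```

View pics/side9.png

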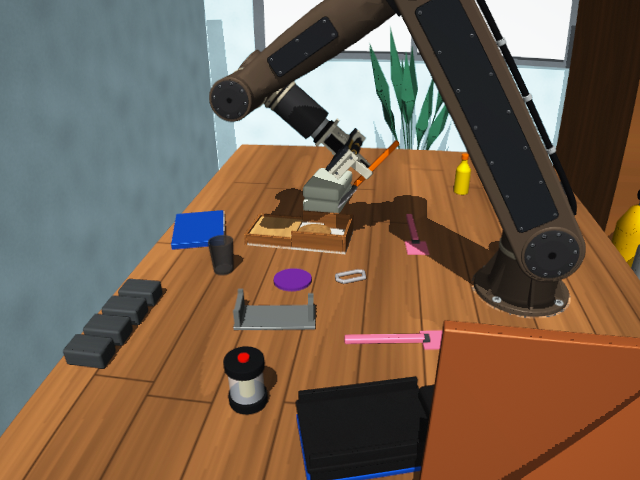

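View pics/top9.png

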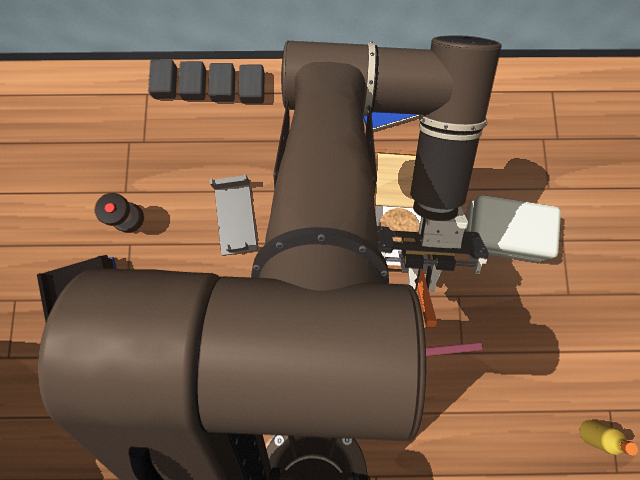

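```bash
cat >> h.py <<'E'
from scipy.spatial.transform import Rotation as Ro
def pose():
    s=r.get_state(); e=s['eef_rot']; return np.array(s['tcp_pos']),Ro.from_euler('xyz',e,degrees=True).as_matrix(),s
def pts(p,R,H):
    off=np.array([0,0,0.0]) if H==1 else np.array([0,0,.030]); tz=-.0422 if H==1 else -.0122
    L={'tip':(-.123,0,tz),'tipL':(-.123,-.03,tz),'tipR':(-.123,.03,tz),'rear':(.117,0,tz-.007),'blade0':(-.048,0,tz)}
    return {k:p+off+R@np.array(v) for k,v in L.items()}
E
python3 - <<'E'
from h import *
np.set_printoptions(precision=4,suppress=True)
p,R,s=pose()
for H in(1,2):
    for k,v in pts(p,R,H).items(): print(H,k,v,proj('side',v)[0],proj('top',v)[0])
a=cv2.imread('pics/side9.png'); b=cv2.imread('pics/top9.png')
cv2.imwrite('pics/c9.png',np.hstack([cv2.resize(a[130:260,285:415],None,fx=3,fy=4,interpolation=cv2.INTER_CUBIC),cv2.resize(b[200:330,370:500],None,fx=3,fy=4,interpolation=cv2.INTER_CUBIC)]))
E
```

```text
1 tip [ 0.4724 -0.2175  0.1168] [340.4834 201.7822] [411.751  252.1544]
1 tipL [ 0.4702 -0.2474  0.1172] [342.2151 197.541 ] [425.8209 253.0281]
1 tipR [ 0.4746 -0.1875  0.1165] [338.6875 206.1804] [397.6935 251.2814]
1 rear [ 0.3206 -0.2042  0.3024] [398.9563 140.8551] [429.7967 325.7569]
1 blade0 [ 0.4233 -0.2132  0.1734] [358.4299 184.2045] [416.3268 272.3671]
2 tip [ 0.4498 -0.216   0.1271] [348.5586 198.9483] [412.5292 262.0682]
2 tipL [ 0.4476 -0.2459  0.1275] [350.1552 194.7351] [426.8111 262.9597]
2 tipR [ 0.452  -0.1861  0.1268] [346.9022 203.3186] [398.2599 261.1772]
2 rear [ 0.2981 -0.2027  0.3128] [407.9651 137.5081] [431.137  339.8948]
2 blade0 [ 0.4007 -0.2118  0.1837] [366.7962 181.213 ] [417.2341 283.3285]
```

View pics/c9.png

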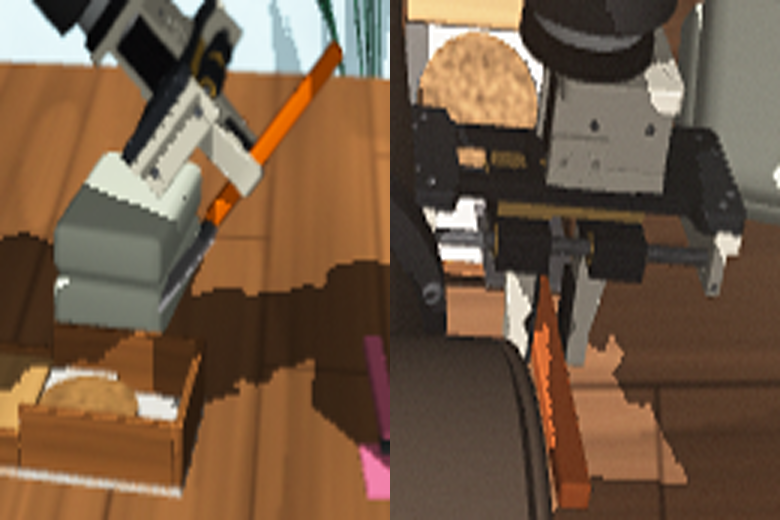

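The handle rear end is at side (396.7,141) and top (430,322.5). That matches the hypothesis that the reported TCP lies 30 mm beyond the real fingertips along the tool axis: (399,141) and (430,326). The spatula-in-tool transform I recorded at the grasp is therefore right when tilted too. Next, a helper to work out shifts for a wanted tip position.

```bash
cat >> h.py <<'E'
YAW=np.radians(-3.7); TD=np.array([np.cos(YAW),np.sin(YAW),0]); TY=np.array([-np.sin(YAW),np.cos(YAW),0]); O=np.array([.5452,-.207,0])+.052*TD
TIP=np.array([-.123,0,-.0422])
def show():
    p,R,s=pose(); t=p+R@TIP-O; f=-R[:,0]
    print('t %.2f tip tray mm x %.1f y %.1f z %.1f phi %.1f yaw %.1f roll %.1f w %.4f F %s'%(s['time_s'],*(np.array([t@TD,t@TY,t[2]])*1e3),np.degrees(np.arcsin(-f[2])),np.degrees(np.arctan2(f[1],f[0])),np.degrees(np.arcsin(R[2,1])),s['gripper_width'],np.round(s['contact_force'],1)), 'tcp',np.round(p,4))
def to(x,y,z,phi,yaw=-3.7):
    p,R,s=pose(); a=np.radians(phi);b=np.radians(yaw); f=np.array([np.cos(a)*np.cos(b),np.cos(a)*np.sin(b),-np.sin(a)]); yl=np.array([-np.sin(b),np.cos(b),0]); u=np.cross(f,yl)
    Rt=np.c_[-f,yl,-u]
    if np.linalg.det(Rt)<0: raise SystemExit('det')
    T=O+TD*x/1e3+TY*y/1e3+np.array([0,0,z/1e3]); pt=T-Rt@TIP
    print('to',(x,y,z,phi),'shift',np.round(pt-p,4),'rot',np.round(Ro.from_matrix(Rt@R.T).as_rotvec(),3))
E
python3 - <<'E'
from h import *
show(); to(-112,0,60,52); to(-106.5,0,14,52);to(-95,0,8,52)
E
```

```text
t 10.00 tip tray mm x -124.0 y -15.1 z 116.8 phi 49.0 yaw -5.0 roll -0.7 w 0.0177 F [-0.9  0.4 -1.3] tcp [ 0.3601 -0.2085  0.1819]
to (-112, 0, 60, 52) shift [ 0.0164  0.0124 -0.051 ] rot [0.015 0.052 0.008]
to (-106.5, 0, 14, 52) shift [ 0.0219  0.012  -0.097 ] rot [0.015 0.052 0.008]
to (-95, 0, 8, 52) shift [ 0.0334  0.0113 -0.103 ] rot [0.015 0.052 0.008]
```

Call:
{"op": "carry_out", "data": {"plan": [[0.003,0.002,0,0.002,0.008,0.001],[0.003,0.002,-0.005,0.002,0.008,0.001],[0.003,0.002,-0.009,0.002,0.008,0.001],[0.003,0.002,-0.009,0.002,0.008,0.001],[0.003,0.002,-0.009,0.002,0.008,0.001],[0.002,0.002,-0.009,0.002,0.006,0.001],[0,0,-0.006,0.002,0.004,0.001],[0,0,0,0,0,0],[0,0,0,0,0,0]]}}

```text
time_s: 10.75
tcp_pos: [0.3786, -0.1949, 0.1315]
eef_rot: [180.0, -51.5, 176.3]
contact_force: [-0.2, 1.0, -1.1]
gripper_width: 0.0175
```

Run:
```python
from h import *
show(); to(-106.5,0,14,52);to(-95,0,8,52)
p,R,s=pose(); P=pts(p,R,1)
for k in P: print(k,proj('side',P[k])[0],proj('top',P[k])[0])
a=r.capture('side')[:,:,::-1];b=r.capture('top')[:,:,::-1]
cv2.imwrite('pics/c10.png',np.hstack([cv2.resize(a[150:260,285:395],None,fx=3.5,fy=5,interpolation=cv2.INTER_CUBIC),cv2.resize(b[190:300,350:460],None,fx=3.5,fy=5,interpolation=cv2.INTER_CUBIC)]))
```

```text
t 10.75 tip tray mm x -109.5 y 1.3 z 61.5 phi 51.5 yaw -3.7 roll 0.0 w 0.0175 F [-0.2  1.  -1.1] tcp [ 0.3786 -0.1949  0.1315]
to (-106.5, 0, 14, 52) shift [ 0.0035 -0.0016 -0.0466] rot [0.    0.008 0.   ]
to (-95, 0, 8, 52) shift [ 0.015  -0.0023 -0.0526] rot [0.    0.008 0.   ]
tip [334.29172145 221.7114079 ] [399.79198931 249.01309765]
tipL [336.03257568 217.25968023] [413.04597326 249.75223714]
tipR [332.48694899 226.32615546] [386.53917502 248.27390043]
rear [388.84782885 159.75740142] [416.25147812 311.94903427]
blade0 [351.08600351 203.81926915] [404.00762206 266.51906347]
```

View pics/c10.png

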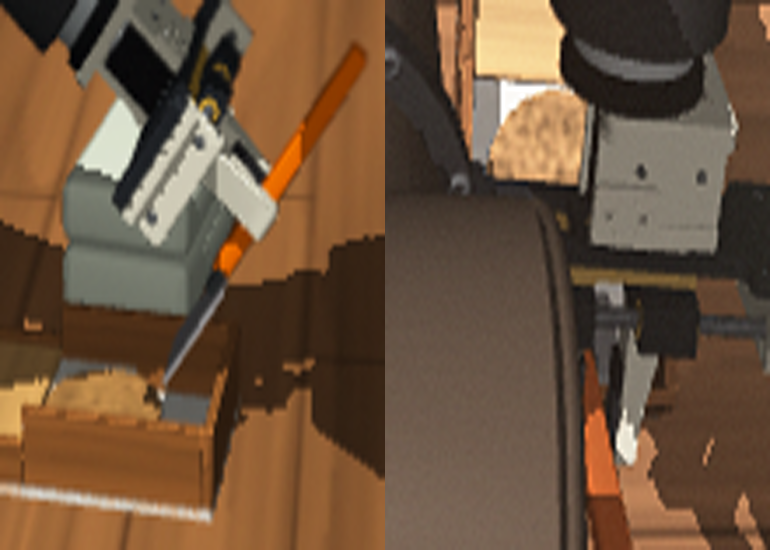

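Side view: the blade's near corner is at crop (163,395), picture (331.6,229), against (332.5,226.3) expected, so the tip is perhaps 4 mm lower than modelled. It is inside the wall, just before the mat's near rim. I'll descend with a little margin.

Call:
{"op": "carry_out", "data": {"plan": [[0,0,-0.006,0,0.003,0],[0,-0.001,-0.008,0,0.003,0],[0,0,-0.008,0,0,0],[0,0,-0.008,0,0,0],[0,0,-0.007,0,0,0],[0,0,-0.004,0,0,0],[0,0,0,0,0,0],[0,0,0,0,0,0]]}}

```text
time_s: 11.52
tcp_pos: [0.3784, -0.1965, 0.087]
eef_rot: [-180.0, -51.8, 176.2]
contact_force: [0.2, 0.2, -1.3]
gripper_width: 0.0177
```

Run:
```python
from h import *
show(); to(-106.5,0,14,52);to(-95,0,10,52)
p,R,s=pose(); P=pts(p,R,1)
print(proj('side',P['tipR']))
a=r.capture('side')[:,:,::-1]
cv2.imwrite('pics/c11.png',cv2.resize(a[190:260,285:385],None,fx=7,fy=7,interpolation=cv2.INTER_CUBIC))
```

```text
t 11.52 tip tray mm x -109.9 y -0.4 z 16.5 phi 51.8 yaw -3.8 roll -0.0 w 0.0177 F [ 0.2  0.2 -1.3] tcp [ 0.3784 -0.1965  0.087 ]
to (-106.5, 0, 14, 52) shift [ 0.0037  0.     -0.0021] rot [0.001 0.004 0.001]
to (-95, 0, 10, 52) shift [ 0.0152 -0.0007 -0.0061] rot [0.001 0.004 0.001]
[[332.6573079  240.39400916]]
```

View pics/c11.png

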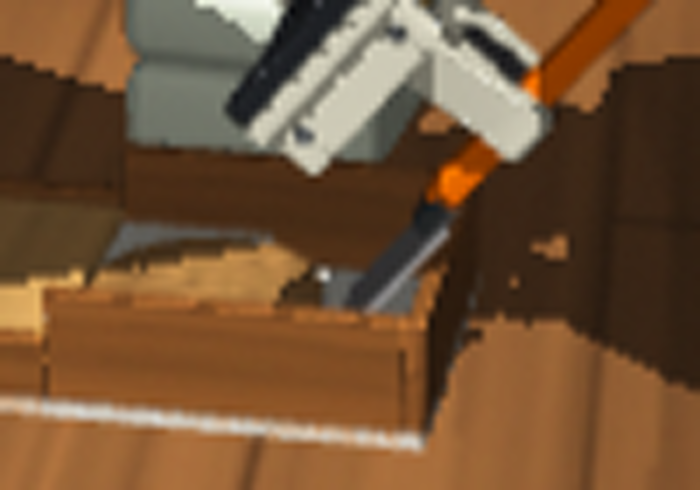

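The blade is inside the tray, crossing behind the near cheek at crop (355,305), just short of the mat rim at (310,285). It clears the wall. Now slide it under the rim.

Call:
{"op": "carry_out", "data": {"plan": [[0.002,0,-0.003,0,0.002,0],[0.004,0,-0.002,0,0.002,0],[0.004,0,-0.001,0,0,0],[0.004,0,0,0,0,0],[0.002,0,0,0,0,0],[0,0,0,0,0,0]]}}

```text
time_s: 12.07
tcp_pos: [0.3968, -0.1965, 0.0812]
eef_rot: [-179.9, -51.9, 176.2]
contact_force: [-1.3, 0.1, -2.1]
gripper_width: 0.0173
```

Run:
```python
from h import *
show(); to(-95,0,10,52)
a=r.capture('side')[:,:,::-1]
cv2.imwrite('pics/c12.png',cv2.resize(a[190:260,285:385],None,fx=7,fy=7,interpolation=cv2.INTER_CUBIC))
```

```text
t 12.07 tip tray mm x -91.7 y 0.7 z 10.4 phi 51.9 yaw -3.8 roll -0.0 w 0.0173 F [-1.3  0.1 -2.1] tcp [ 0.3968 -0.1965  0.0812]
to (-95, 0, 10, 52) shift [-0.0033 -0.0007 -0.0003] rot [0.001 0.001 0.001]
```

View pics/c12.png

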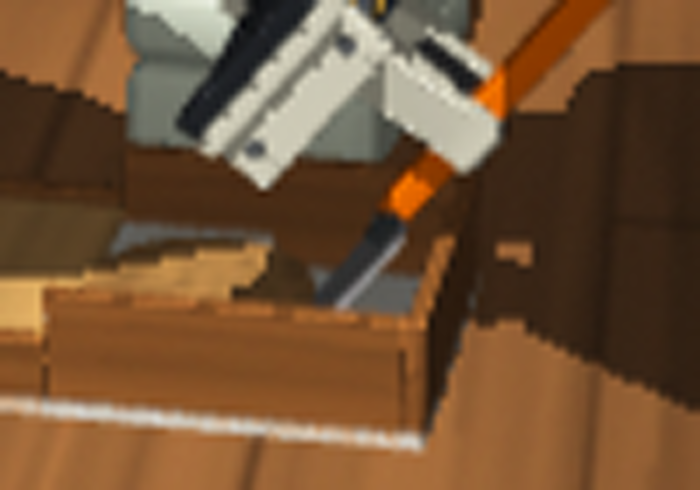

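Call:
{"op": "carry_out", "data": {"plan": [[0.003,0,0,0,0,0],[0.003,0,0.002,0,0,0],[0.001,0,0.005,0,0,0],[0.001,0,0.005,0,0,0],[0.001,0,0.005,0,0,0],[0,0,0,0,0,0]]}}

```text
time_s: 12.62
tcp_pos: [0.4027, -0.1961, 0.1011]
eef_rot: [-180.0, -52.4, 176.2]
contact_force: [-1.2, -0.0, -0.5]
gripper_width: 0.0174
```

Run:
```python
from h import *
show()
a=r.capture('side')[:,:,::-1]
cv2.imwrite('pics/c13.png',cv2.resize(a[190:260,285:385],None,fx=7,fy=7,interpolation=cv2.INTER_CUBIC))
```

```text
t 12.62 tip tray mm x -86.5 y 1.4 z 29.3 phi 52.4 yaw -3.8 roll -0.0 w 0.0174 F [-1.2 -0.  -0.5] tcp [ 0.4027 -0.1961  0.1011]
```

View pics/c13.png

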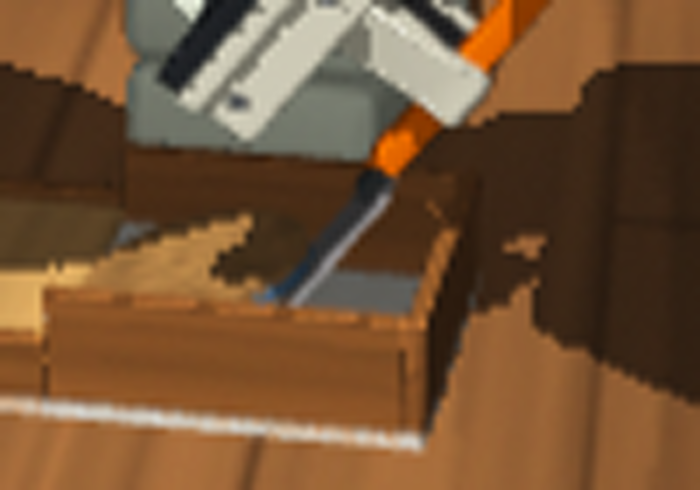

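The mat is rising: cork tilted, with a sliver of blue glaze at crop (275,290) above the blade. Continue along the arc.

Call:
{"op": "carry_out", "data": {"plan": [[0.001,0,0.005,0,0,0],[0.001,0,0.005,0,0,0],[0.002,0,0.005,0,0,0],[0.002,0,0.005,0,0,0],[0.002,0,0.005,0,0,0],[0.003,0,0.005,0,0,0],[0,0,0,0,0,0]]}}

```text
time_s: 13.25
tcp_pos: [0.4174, -0.1964, 0.1342]
eef_rot: [-179.9, -52.0, 176.2]
contact_force: [-0.3, 0.3, -1.2]
gripper_width: 0.0178
```

Run:
```python
from h import *
show()
a=r.capture('side')[:,:,::-1]
cv2.imwrite('pics/c14.png',cv2.resize(a[180:260,270:370],None,fx=7,fy=7,interpolation=cv2.INTER_CUBIC))
```

```text
t 13.25 tip tray mm x -71.3 y 2.1 z 63.2 phi 52.0 yaw -3.8 roll -0.0 w 0.0178 F [-0.3  0.3 -1.2] tcp [ 0.4174 -0.1964  0.1342]
```

View pics/c14.png

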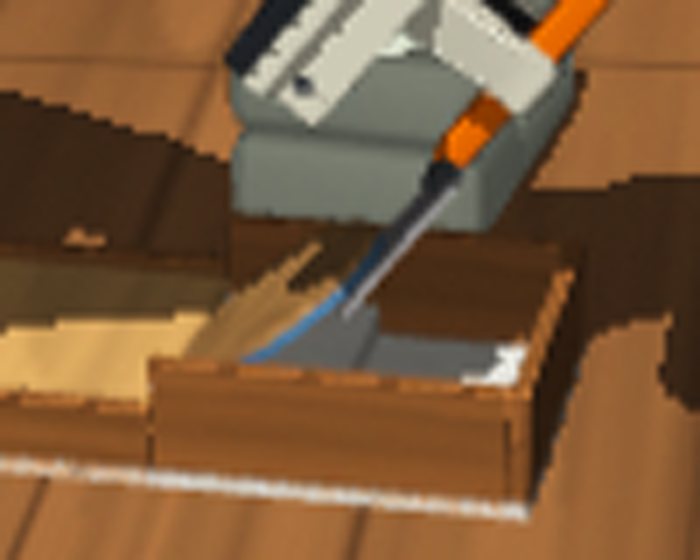

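Mat tilted about 35–40° on the blade, hinged at the kerb. Continue.

Call:
{"op": "carry_out", "data": {"plan": [[0.004,0,0.005,0,0,0],[0.004,0,0.005,0,0,0],[0.004,-0.001,0.004,0,0,0],[0.005,0,0.004,0,0,0],[0.005,0,0.004,0,0,0],[0.005,-0.001,0.003,0,0,0],[0,0,0,0,0,0]]}}

```text
time_s: 13.88
tcp_pos: [0.4471, -0.1985, 0.161]
eef_rot: [-180.0, -52.0, 176.2]
contact_force: [-0.7, -0.1, 0.3]
gripper_width: 0.0175
```

Run:
```python
from h import *
show()
a=r.capture('side')[:,:,::-1]
cv2.imwrite('pics/c15.png',cv2.resize(a[170:260,260:360],None,fx=6,fy=6,interpolation=cv2.INTER_CUBIC))
```

```text
t 13.88 tip tray mm x -41.5 y 2.0 z 90.0 phi 52.0 yaw -3.8 roll -0.0 w 0.0175 F [-0.7 -0.1  0.3] tcp [ 0.4471 -0.1985  0.161 ]
```

View pics/c15.png

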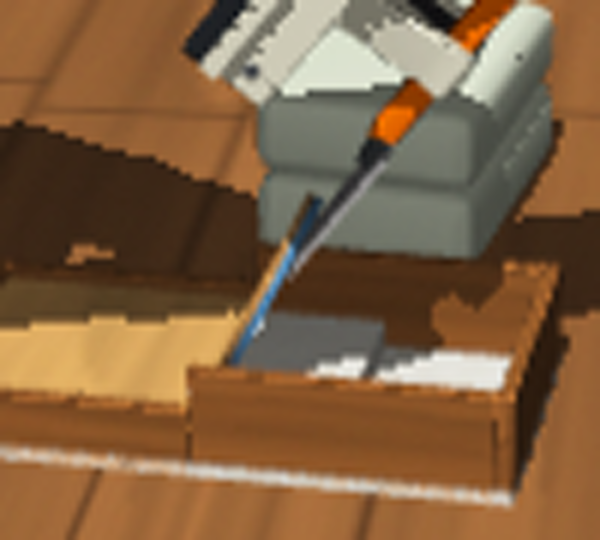

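Mat at about 60°, with the blade tip on its glazed face. Push on over upright.

Call:
{"op": "carry_out", "data": {"plan": [[0.005,0,0.002,0,0,0],[0.005,0,0.002,0,0,0],[0.005,0,0.001,0,0,0],[0.005,0,0,0,0,0],[0.005,0,0,0,0,0],[0.004,0,0,0,0,0],[0.004,0,0,0,0,0],[0.004,0,0,0,0,0],[0,0,0,0,0,0]]}}

```text
time_s: 14.68
tcp_pos: [0.4874, -0.1981, 0.1651]
eef_rot: [180.0, -52.1, 176.2]
contact_force: [-0.2, -0.1, -0.5]
gripper_width: 0.0181
```

Run:
```python
from h import *
show()
a=r.capture('side')[:,:,::-1]
cv2.imwrite('pics/c16.png',cv2.resize(a[170:260,240:340],None,fx=6,fy=6,interpolation=cv2.INTER_CUBIC))
```

```text
t 14.68 tip tray mm x -1.4 y 5.0 z 93.9 phi 52.1 yaw -3.8 roll 0.0 w 0.0181 F [-0.2 -0.1 -0.5] tcp [ 0.4874 -0.1981  0.1651]
```

View pics/c16.png

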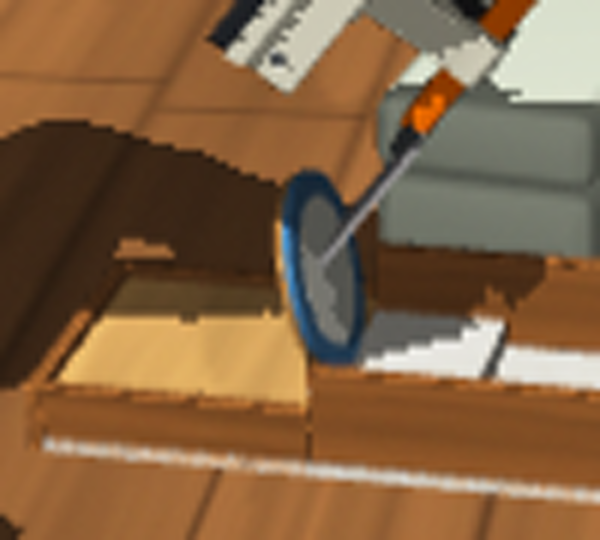

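Mat is just past upright, with its glazed face towards the blade. A little more.

Call:
{"op": "carry_out", "data": {"plan": [[0.004,-0.001,0,0,0,0],[0.004,-0.001,0,0,0,0],[0.004,0,0,0,0,0],[0.004,0,0,0,0,0],[0.003,0,0,0,0,0],[0,0,0,0,0,0],[0,0,0,0,0,0]]}}

```text
time_s: 15.32
tcp_pos: [0.5079, -0.2003, 0.1651]
eef_rot: [180.0, -52.2, 176.2]
contact_force: [0.3, -0.1, -1.0]
gripper_width: 0.0176
```

Run:
```python
from h import *
show()
a=r.capture('side')[:,:,::-1]
cv2.imwrite('pics/c17.png',cv2.resize(a[170:260,240:340],None,fx=6,fy=6,interpolation=cv2.INTER_CUBIC))
```

```text
t 15.32 tip tray mm x 19.1 y 4.0 z 93.8 phi 52.2 yaw -3.8 roll 0.0 w 0.0176 F [ 0.3 -0.1 -1. ] tcp [ 0.5079 -0.2003  0.1651]
```

View pics/c17.png

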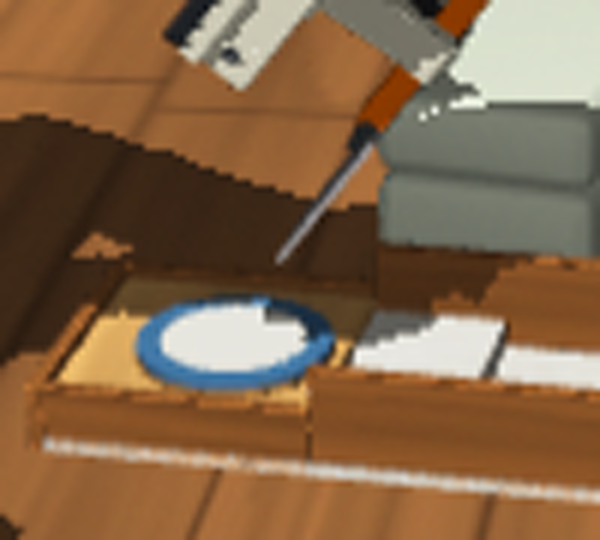

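The mat lies flat on the step, blue rim and white middle up, at crop (235,342). Lift away, level the spatula and head back.

Call:
{"op": "carry_out", "data": {"plan": [[0,0,0.01,0,0,0],[0,0,0.015,-0.005,-0.08,0],[0,0,0.015,-0.006,-0.095,0],[0,0.005,0.01,-0.006,-0.095,0],[0,0.01,0.01,-0.006,-0.095,0],[0.003,0.015,0.005,-0.006,-0.095,0],[0.005,0.02,0,-0.006,-0.095,0.01],[0.005,0.025,0,-0.006,-0.095,0.01],[0.005,0.03,0,-0.006,-0.09,0.01],[0.005,0.03,0,-0.005,-0.08,0.01],[0.005,0.03,0,-0.003,-0.05,0.015],[0.005,0.03,0,0,0,0.015]]}}

```text
time_s: 16.37
tcp_pos: [0.5377, -0.0043, 0.2395]
eef_rot: [179.9, -0.1, 179.9]
contact_force: [-0.0, 0.2, -1.9]
gripper_width: 0.0178
```

```bash
cat >> h.py <<'E'
def rest(dz):
    p,R,s=pose(); pt=np.array([.5834,.1862,.0028+dz]); Rt=Ro.from_euler('xyz',[180,0,-173.94],degrees=True).as_matrix()
    print('rest',dz,'shift',np.round(pt-p,4),'rot',np.round(Ro.from_matrix(Rt@R.T).as_rotvec(),3))
E
python3 - <<'E'
from h import *
show();rest(.12)
E
```

```text
t 16.37 tip tray mm x 50.2 y 209.5 z 281.6 phi 0.1 yaw -0.1 roll 0.1 w 0.0178 F [-0.   0.2 -1.9] tcp [ 0.5377 -0.0043  0.2395]
rest 0.12 shift [ 0.0457  0.1905 -0.1167] rot [-0.001 -0.001  0.107]
```

Call:
{"op": "carry_out", "data": {"plan": [[0.005,0.025,-0.005,0,0,0.012],[0.005,0.025,-0.01,0,0,0.012],[0.005,0.025,-0.01,0,0,0.012],[0.005,0.025,-0.015,0,0,0.012],[0.005,0.02,-0.015,0,0,0.012],[0.005,0.015,-0.015,0,0,0.012],[0.005,0.01,-0.015,0,0,0.012],[0.003,0.007,-0.015,0,0,0.012],[0.002,0.004,-0.01,0,0,0.006],[0,0,0,0,0,0],[0,0,0,0,0,0]]}}

```text
time_s: 17.28
tcp_pos: [0.5732, 0.163, 0.1406]
eef_rot: [179.7, 0.8, -173.4]
contact_force: [-0.3, -0.1, -1.8]
gripper_width: 0.0175
```

Run:
```python
from h import *
show();rest(.06);rest(0)
```

```text
t 17.28 tip tray mm x 72.6 y 392.7 z 184.4 phi -0.8 yaw 6.6 roll 0.3 w 0.0175 F [-0.3 -0.1 -1.8] tcp [0.5732 0.163  0.1406]
rest 0.06 shift [ 0.0102  0.0232 -0.0778] rot [-0.007  0.013 -0.009]
rest 0 shift [ 0.0102  0.0232 -0.1378] rot [-0.007  0.013 -0.009]
```

Call:
{"op": "carry_out", "data": {"plan": [[0.002,0.006,0,-0.003,0.006,-0.004],[0.003,0.007,-0.005,-0.003,0.006,-0.004],[0.003,0.006,-0.01,0,0,0],[0.001,0.003,-0.012,0,0,0],[0,0,-0.015,0,0,0],[0,0,-0.015,0,0,0],[0,0,-0.015,0,0,0],[0,0,-0.008,0,0,0],[0,0,0,0,0,0],[0,0,0,0,0,0]]}}

```text
time_s: 18.12
tcp_pos: [0.5846, 0.187, 0.0568]
eef_rot: [179.9, 0.2, -174.1]
contact_force: [0.3, 0.2, -1.0]
gripper_width: 0.0172
```

Run:
```python
from h import *
show();rest(.01);rest(0)
a=r.capture('side')[:,:,::-1];b=r.capture('top')[:,:,::-1]
cv2.imwrite('pics/c18.png',np.hstack([cv2.resize(a[230:340,200:330],None,fx=3,fy=4,interpolation=cv2.INTER_CUBIC),cv2.resize(b[150:260,150:280],None,fx=3,fy=4,interpolation=cv2.INTER_CUBIC)]))
```

```text
t 18.12 tip tray mm x 83.1 y 416.1 z 99.4 phi -0.2 yaw 5.9 roll 0.1 w 0.0172 F [ 0.3  0.2 -1. ] tcp [0.5846 0.187  0.0568]
rest 0.01 shift [-0.0012 -0.0008 -0.044 ] rot [-0.002  0.003  0.003]
rest 0 shift [-0.0012 -0.0008 -0.054 ] rot [-0.002  0.003  0.003]
```

View pics/c18.png

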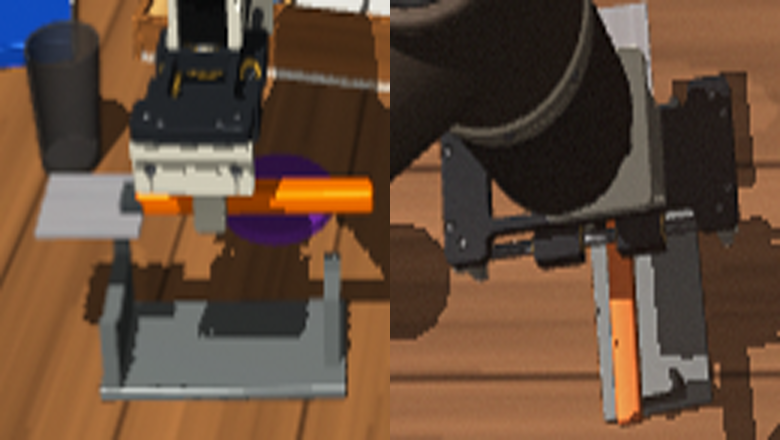

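Spatula level above its rest and in line. Descend.

Call:
{"op": "carry_out", "data": {"plan": [[-0.001,-0.001,-0.006,-0.001,0.002,0.002],[0,0,-0.01,0,0,0],[0,0,-0.01,0,0,0],[0,0,-0.01,0,0,0],[0,0,-0.007,0,0,0],[0,0,-0.004,0,0,0],[0,0,0,0,0,0]]}}

```text
time_s: 18.8
tcp_pos: [0.5852, 0.1868, 0.0081]
eef_rot: [179.8, 0.4, -174.0]
contact_force: [0.2, -1.1, -1.7]
gripper_width: 0.0176
```

Run:
```python
from h import *
show();rest(0)
```

```text
t 18.80 tip tray mm x 83.5 y 416.1 z 51.1 phi -0.4 yaw 6.0 roll 0.2 w 0.0176 F [ 0.2 -1.1 -1.7] tcp [0.5852 0.1868 0.0081]
rest 0 shift [-0.0018 -0.0006 -0.0053] rot [-0.004  0.006  0.001]
```

Call:
{"op": "carry_out", "data": {"plan": [[-0.001,0,-0.002,-0.002,0.003,0],[0,0,-0.002,-0.002,0.003,0],[0,0,-0.001,0,0,0],[0,0,0,0,0,0]]}}

```text
time_s: 19.13
tcp_pos: [0.5842, 0.1867, 0.003]
eef_rot: [-180.0, -0.1, -174.0]
contact_force: [-1.9, -0.6, 1.9]
gripper_width: 0.0177
```

Run:
```python
from h import *
show();rest(0)
a=r.capture('side')[:,:,::-1]
cv2.imwrite('pics/c19.png',cv2.resize(a[240:340,200:330],None,fx=5,fy=5,interpolation=cv2.INTER_CUBIC))
```

```text
t 19.13 tip tray mm x 82.7 y 416.2 z 45.1 phi 0.1 yaw 6.0 roll -0.0 w 0.0177 F [-1.9 -0.6  1.9] tcp [0.5842 0.1867 0.003 ]
rest 0 shift [-0.0008 -0.0005 -0.0002] rot [ 0.001 -0.001  0.   ]
```

View pics/c19.png

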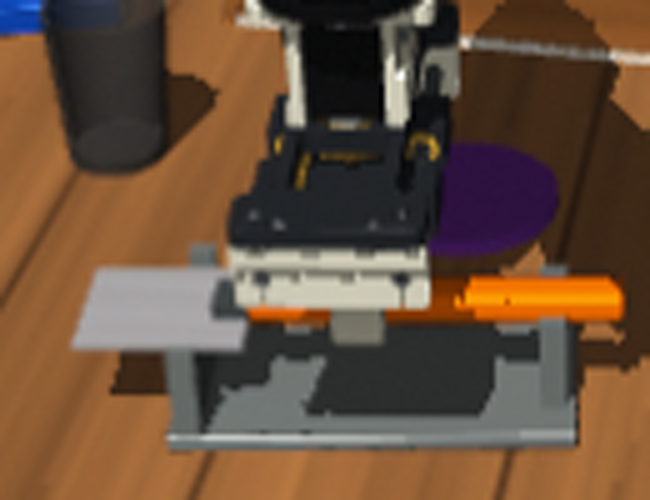

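Seated: handle and blade rest between the lips, the height matches, and the force now pushes up. Release. To avoid reaching the wider surroundings I'll open only partway, then lift.

Call:
{"op": "carry_out", "data": {"plan": [[0,0,0,0,0,0],[0,0,0,0,0,0],[0,0,0,0,0,0],[0,0,0,0,0,0],[0,0,0,0,0,0],[0,0,0,0,0,0],[0,0,0,0,0,0],[0,0,0,0,0,0]], "fingers": -0.2}}

```text
time_s: 19.85
tcp_pos: [0.5862, 0.1879, 0.0048]
eef_rot: [179.9, 0.2, -173.9]
contact_force: [-0.2, 0.2, -0.3]
gripper_width: 0.0521
```

Call:
{"op": "carry_out", "data": {"plan": [[0,0,0.004,0,0,0],[0,0,0.008,0,0,0],[0,0,0.01,0,0,0],[0,0,0.015,0,0,0],[0,0,0.02,0,0,0],[0,0,0.025,0,0,0],[0,0,0.025,0,0,0],[-0.02,0.02,0.025,0,0,0],[-0.02,0.03,0.025,0,0,0],[-0.02,0.03,0.02,0,0,0],[-0.02,0.03,0.01,0,0,0],[-0.01,0.02,0,0,0,0]]}}

```text
time_s: 20.85
tcp_pos: [0.4939, 0.3155, 0.2101]
eef_rot: [179.7, 0.4, -174.4]
contact_force: [-0.1, -0.3, -0.3]
gripper_width: 0.0526
```

Call:
{"op": "carry_out", "data": {"plan": [[-0.02,0.03,0,0,0,0],[-0.02,0.03,0,0,0,0],[-0.02,0.03,0,0,0,0],[0,0,0,0,0,0],[0,0,0,0,0,0]]}}

```text
time_s: 21.27
tcp_pos: [0.4285, 0.4142, 0.2201]
eef_rot: [179.2, 0.9, -174.1]
contact_force: [-0.5, -0.8, 0.5]
gripper_width: 0.0525
```

Run:
```python
from h import *
show()
for n in('side','top'): cv2.imwrite(f'pics/{n}20.png',r.capture(n)[:,:,::-1])
```

```text
t 21.27 tip tray mm x -87.8 y 632.1 z 264.1 phi -0.9 yaw 5.9 roll 0.8 w 0.0525 F [-0.5 -0.8  0.5] tcp [0.4285 0.4142 0.2201]
```

View pics/top20.png

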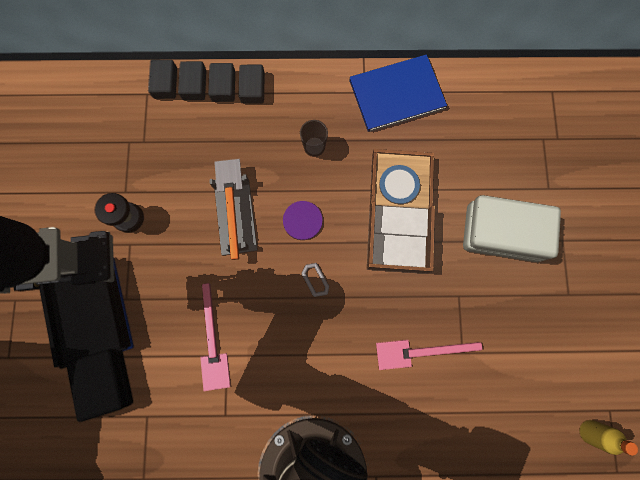

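View pics/side20.png

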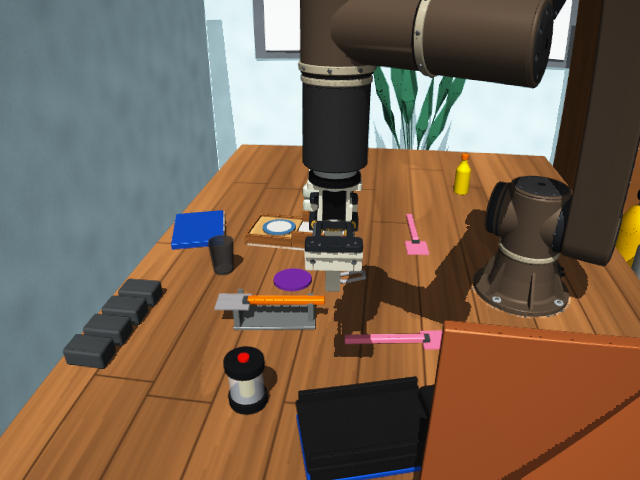

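Everything is in place: the mat is at top (400,184) on the step with its glaze up, the spatula is in its rest at (232,222), and the loose objects are where they were. A quick numeric check, then hand in.

Run:
```python
from h import *
np.set_printoptions(precision=4,suppress=True)
t=cv2.imread('pics/top20.png');t0=cv2.imread('pics/top0.png')
h=cv2.cvtColor(t,cv2.COLOR_BGR2HSV); m=cv2.inRange(h,(95,80,40),(125,255,255)); m[:,:370]=0;m[:,435:]=0;m[:150]=0;m[210:]=0
c=np.vstack(cv2.findContours(m,0,cv2.CHAIN_APPROX_NONE)[0]); q=cv2.minEnclosingCircle(c); print(q)
c=onz('top',[q[0]],.035)[0]; d=c-O; print('mat tray mm',d@TD*1e3,d@TY*1e3)
for n,b in(('top',(205,150,265,265)),('tumbler',(295,115,335,160)),('carab',(298,258,335,300)),('lantern',(90,188,150,235)),('case',(460,190,570,265))):
    x0,y0,x1,y1=b
    g=lambda i:np.float32(cv2.cvtColor(i,cv2.COLOR_BGR2GRAY)[y0:y1,x0:x1])
    print(n,cv2.phaseCorrelate(g(t0),g(t)))
s=r.get_state(); print(s['qd'],s['contact_force'],s['time_s'])
r.close_job()
```

```text
((399.30767822265625, 184.0), 19.71779441833496)
mat tray mm 51.69689242066465 1.742097126333232
top ((0.3754380738533314, -0.13922961446906612), 0.9647961484061347)
tumbler ((0.009480209417802143, 0.5243496673315029), 1.0087201861540476)
carab ((0.2854815886689863, 0.49045560976769664), 0.6897673800256517)
lantern ((-0.09529759560772533, -0.15586386941347996), 0.9491597106059392)
case ((0.00951993438496146, 0.4893920681434025), 0.9843079371982151)
[-1.5814  0.2561 -0.6924 -0.0356  0.1829  0.281 ] [-0.0775  0.2338  0.0635] 21.3667
the job is handed in; nothing more can be done
```

I took the orange spatula from its rest, reached over the tray's wall, and levered the mat up by its near rim. I tipped it over the kerb and laid the spatula back in its rest. The job was handed in at 21.4 s.

**Last checks:**
- **Mat:** it lies flat on the upper step, glazed side up, with its centre about 52 mm past the kerb (25–90 allowed).
- **Spatula:** it sits level in its rest with the blade away from the robot, within half a pixel of where it started in the top view.
- **Other objects:** the tumbler, carabiner, lantern and mask case shifted by about half a pixel or less in the top view, so they have not visibly moved.
- **Robot:** it touches nothing, and the measured force is about zero.

**What failed or disagreed:**
- **First grasp:** it closed on air above the handle. The pictures showed the real fingertips about 30 mm short of the reported tool point along the tool axis. I allowed for that and the second grasp held.
- **Blade tip while tilted:** it looked about 4 mm lower than I calculated, so I left extra margin going under the mat.

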